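# Set out the gluing station

## Robot

A 6-joint arm with a two-finger parallel gripper is mounted at the origin on the work surface. World frame = base frame: x ahead of the robot, y to its left, z up, the work surface at z = 0. Lengths are in mm, angles in degrees, forces in N, time in s.
With the tool pointing down it reaches from about 300 to 875 mm from the base axis. Payload 6.4 kg.
Tool frame: the origin (TCP) lies at the centre of the arm's flange, where the gripper is bolted on; the fingertips stand 166 mm ahead of it and the grasp point (between the pads) lies 147 mm ahead of it; z points along the fingers, y is the direction in which the jaws open and shut (so a half turn about z gives the same grasp; the last joint's range is limited). The gripper opens to 88 mm and grips with 3 to 60 N. Pads are 18 mm wide; open, the fingers measure 123 mm over their backs; the gripper's body (75 mm by 187 mm) begins 45 mm behind the grasp point.
Start: joints at [-79.2, 10.359, 92.074, -0, 77.567, -11.82], TCP at [221.176, -530.777, 404.714] pointing down, gripper open.
Joint ranges: [-171.53, 171.53], [-51.25, 118.39], [17.06, 147.69], [-65.23, 245.23], [0, 150.52], [-178.68, 178.68]. Speed limits (degrees/s): [147.25, 147.25, 172.46, 180, 180, 180].

## Interface

Orientations are given as [roll, pitch, yaw] about the fixed x, y, z axes, in that order (R = Rz(yaw) Ry(pitch) Rx(roll)).
In Python, from plant import ctrl gives the robot as it stands. The module is installed in compiled form; this text tells all that it offers.
- The arm moves only by the shell command python3 -m handwheel 'ROWS' [FORCE]. ROWS is JSON, a list that holds one entry, the list of rows, each a list of 5 numbers: the closure in counts, from 0 (fully open) to 255 (shut), then the shift along the tool's x, y, z in m, then the turn about the tool's z in rad. A call has 1 to 12 rows; each row shifts and turns the pose as measured when the row begins, along the tool's axes as they then stand; what a row does not reach is not made up. A row lasts 1/12 s, in which the tool goes at most 41.7 mm and 7.16 degrees, less where a joint would pass 70% of its speed; a pose out of reach is approached as far as the arm can. A call with a gripper value outside its range is refused whole. The fingers move at their own pace and stop on an object; FORCE is the grip in N (left out, the last holds). Time passes only in rows, so rows that do not move let the fingers close. It gives the time, the measured TCP pose, the force and the opening at its end, in the units of the state.
- ctrl.get_obs(): the state, without advancing time (a new reading comes with each control period).
- ctrl.snapshot(name): name is "scene" or "top" or "wrist"; returns the picture (420x560x3 uint8, blue, green, red); there is no depth.
- ctrl.calibration(name): a dict with "camera_matrix" (3x3 intrinsics, pixels), "distortion" ([k1, k2, p1, p2, k3] as OpenCV has them; the pictures are not rectified), "camera_from_world" (4x4, takes a point from world to camera coordinates); the wrist camera has in their place "tool_from_camera" (4x4, takes a point from camera to tool coordinates, whose origin is the TCP and whose axes are the flange's). Camera axes: x right, y down, z forward; pixel columns grow to the right and rows downward; lengths in mm; the calibration is good to about 2 mm. A picture is of the moment at which its call begins: read the wrist's pose just before it. calibration takes no time and is no camera call.
- ctrl.finish_job(): hands the job in, once; it reports no verdict.
The state is a dict: "clock": time; "q": joint angles; "qd": joint speeds; "effort": joint torques, N m; "tool_pos": TCP position; "orientation": TCP orientation; "contact_force": force on the tool from outside, world axes, zero at the start; "torque": the same for the moment, N m; "grip_width": finger opening in mm.
Only numpy, scipy, OpenCV 4.12 (cv2) and the standard library are available. Lean on these libraries where they do the work, as an engineer would, in place of code of your own. Each camera call takes 0.05 s, during which the arm holds its last target. There are 200 camera calls.

## Task

Set out the gluing board: stand the lidded tin in the middle of the square pad and the bottle in the middle of the round pad, stand the slim glue can on the board between them, in line with the two pads and half-way from one to the other, and lay the roll of tape flat on top of the tin, centred on its lid. Keep the tin, the bottle and the can upright all the while, and do not disturb the mixing cup, the open tin or the screwdriver.

Things in the scene. Friction and masses are not known exactly. Their poses are not given: they have to be found in the camera images.
- tin_mid (a point): Squat closed steel tin with a flat brass-coloured lid, 66 mm in diameter, 55 mm high, about 0.3 kg, loose, upright. The point is its centre, half-way up (27.5 mm above its underside); z is its own axis, up.
- bottle_mid (a point): White plastic bottle with shoulders, a narrow neck and a green screw cap; body 52 mm in diameter, 76 mm high in all, about 0.13 kg, loose, upright. The body is straight-sided up to 48 mm; the point is on the axis half-way up (38 mm above the underside); z is its axis, up.
- glue_can_mid (a point): Slim aluminium glue can with a small tapered amber nozzle on top; 42 mm in diameter (straight sides to 50 mm up), 76 mm high with the nozzle, about 0.12 kg, loose, upright. The point is on the axis, 38 mm above the underside; z is its axis, up.
- tape_mid (a point): Roll of yellow tape lying flat (axis upright), a thick ring: 60 mm outer diameter, 36 mm hole, 38 mm high, about 0.09 kg, loose. The point is its centre, in the middle of the hole, 19 mm above its underside; z is its axis.
- board: Plywood lay-out board fixed on the bench, 120 mm (its x) by 470 mm (its y), 6 mm thick; it lies crosswise in front of the robot, turned by up to 12 degrees. The origin is the middle of its underside, so its top is 6 mm higher. One pad is fixed near each end, centred 167 mm from the board's middle along its y; the board's middle is exactly half-way between the two pads. Which pad is at which end changes.
- square_pad: Square black rubber pad, 90 x 90 mm, 4 mm thick, fixed on the board near one end. The origin is the centre of its underside; its top is 4 mm higher (10 mm above the bench).
- round_pad: Round cork pad, 92 mm in diameter, 4 mm thick, fixed on the board near the other end. The origin is the centre of its underside; its top is 4 mm higher (10 mm above the bench).
- mixing_cup: Bystander: empty white plastic mixing cup, 84 mm across the rim, 85 mm high, loose, to the right of the board. The origin is the centre of its underside.
- open_tin: Bystander: empty steel tin without a lid, 86 mm in diameter, 70 mm high, loose, to the left of the board. The origin is the centre of its underside.
- screwdriver: Bystander: screwdriver with a yellow handle, about 200 mm long, lying crosswise on the bench beyond the board, loose. The origin is the middle of its length, at the bench's surface; its x runs from the handle to the tip.
Mind the look-alikes: they are no part of the job. Of the things shaped like the part that bears tape_mid, the yellow one is meant.

How it is judged:
By the outcome, as a careful person would: the job done as asked, in the order asked, and still so for the second after the job is handed in, with the robot touching nothing.
It also fails if it takes over 112 s, if anything falls off the work surface, if the arm or the gripper's body presses on something with over 40 N, if the wrist force passes 120 N, or if a joint passes its speed limit or range.

## Working session

There is one attempt and no reset: what is moved stays moved. The work goes in short steps, Python scripts to look and compute and a shell command to move; the robot and the scene stay as the last step left them, time stands still between calls to the robot, and variables do not carry over. Pictures are saved under pics/ and viewed, about 12 in all and at most 16, crops included, and the job is handed in when it is done.

```bash
mkdir -p pics
cat > h.py <<'E'
import numpy as np, cv2
from plant import ctrl
from scipy.spatial.transform import Rotation as R
def snap(name,fn=None):
    im=ctrl.snapshot(name)
    if fn: cv2.imwrite('pics/'+fn,im)
    return im
def cam(name,obs=None):
    c=ctrl.calibration(name); K=np.array(c['camera_matrix']); d=np.array(c['distortion'])
    if name=='wrist':
        T=np.eye(4); T[:3,:3]=R.from_euler('xyz',obs['orientation'],degrees=True).as_matrix(); T[:3,3]=obs['tool_pos']
        W=T@np.array(c['tool_from_camera'])
    else: W=np.linalg.inv(np.array(c['camera_from_world']))
    return K,d,W
def ray(px,C,z):
    K,d,W=C
    u=cv2.undistortPoints(np.array(px,float).reshape(-1,1,2),K,d).reshape(-1,2)
    v=np.c_[u,np.ones(len(u))]@W[:3,:3].T; o=W[:3,3]
    return o+v*((z-o[2])/v[:,2])[:,None]
def proj(P,C):
    K,d,W=C; V=np.linalg.inv(W)
    return cv2.projectPoints(np.array(P,float).reshape(-1,3),cv2.Rodrigues(V[:3,:3])[0],V[:3,3],K,d)[0].reshape(-1,2)
E
python3 - <<'E'
from h import *
a=snap('top','top0.png');b=snap('scene','scene0.png')
print(ctrl.get_obs())
for n in('top','scene'):
    K,d,W=cam(n);print(n,W.round(2),K[0,0])
print(ctrl.calibration('wrist'))
E
```

```text
{'clock': 0.1, 'q': array([-7.92008921e+01,  1.03968547e+01,  9.21247895e+01, -7.15821525e-04,
        7.75674948e+01, -1.18198035e+01]), 'qd': array([ 0.03335683, -0.08657816, -0.21850817, -0.011815  , -0.03396475,
        0.04703031]), 'effort': array([ 1.17357842e-03, -4.34820271e+01, -3.42694616e+01,  7.03414902e-02,
        3.41072911e-02, -3.87014086e-05]), 'tool_pos': array([ 221.12014819, -530.5440223 ,  403.91729845]), 'orientation': array([-1.79912608e+02, -1.75747722e-02,  2.26190527e+01]), 'contact_force': array([-0.700492  ,  0.07830817, -0.52384334]), 'torque': array([ 0.02640462, -0.02304461,  0.01863565]), 'grip_width': 88.2647150373925}
top [[-1.00000e-02 -9.80000e-01  1.90000e-01  3.41440e+02]
 [-1.00000e+00  2.00000e-02  1.00000e-02 -1.22300e+01]
 [-1.00000e-02 -1.90000e-01 -9.80000e-01  1.24933e+03]
 [ 0.00000e+00  0.00000e+00  0.00000e+00  1.00000e+00]] 501.03436241704145
scene [[ 8.40000e-01  3.60000e-01 -4.10000e-01  1.13656e+03]
 [ 5.40000e-01 -5.20000e-01  6.60000e-01 -9.29980e+02]
 [ 2.00000e-02 -7.70000e-01 -6.30000e-01  9.51780e+02]
 [ 0.00000e+00  0.00000e+00  0.00000e+00  1.00000e+00]] 541.2045117346573
{'camera_matrix': array([[309.87915346,   0.        , 280.08520097],
       [  0.        , 309.87915346, 207.94238635],
       [  0.        ,   0.        ,   1.        ]]), 'distortion': array([0.01347341, 0.        , 0.        , 0.        , 0.        ]), 'tool_from_camera': array([[-1.55727341e-06, -9.56320750e-01, -2.92319386e-01,
         7.62502211e+01],
       [ 9.99999492e-01,  2.93014434e-04, -9.63921892e-04,
        -4.06971092e-01],
       [ 1.00747231e-03, -2.92319239e-01,  9.56320264e-01,
         2.00010580e+01],
       [ 0.00000000e+00,  0.00000000e+00,  0.00000000e+00,
         1.00000000e+00]])}
```

View pics/top0.png

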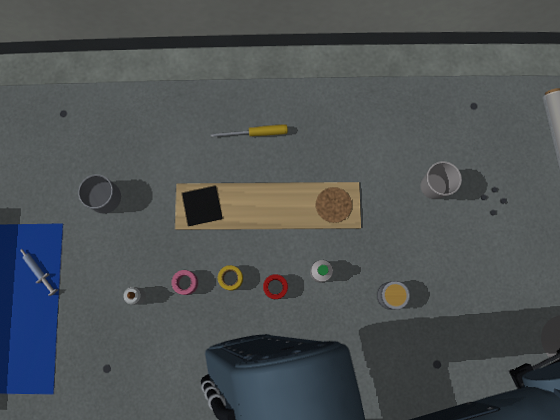

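View pics/scene0.png

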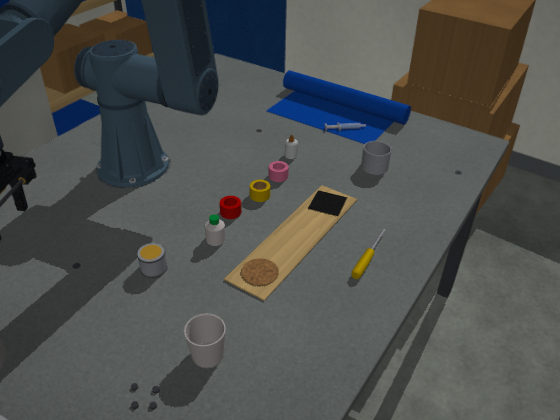

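The top view shows the board at about (268,206), with the square pad at (202,206) on +y and the cork pad at (334,205). The tin is at (396,295), bottle (321,270), yellow tape (230,278) and glue can (132,296). Pink and red rings are the decoys. Now for the numbers.

```bash
cat > m.py <<'E'
from h import *
def big(mask):
    c,_=cv2.findContours(mask.astype(np.uint8),cv2.RETR_EXTERNAL,cv2.CHAIN_APPROX_NONE)
    return max(c,key=cv2.contourArea)
def roi(m,box):
    o=np.zeros_like(m);x0,y0,x1,y1=box;o[y0:y1,x0:x1]=m[y0:y1,x0:x1];return o
E
python3 - <<'E'
from m import *
im=cv2.imread('pics/top0.png');C=cam('top');hsv=cv2.cvtColor(im,cv2.COLOR_BGR2HSV);H,S,V=cv2.split(hsv)
def rep(n,m,box,z):
    c=big(roi(m,box)); P=ray(c,C,z)[:,:2].astype(np.float32)
    (cx,cy),r=cv2.minEnclosingCircle(P); print(n,round(cx),round(cy),'d',round(2*r)); return P
rep('tinlid',(S>90)&(H>8)&(H<30),(375,275,415,315),55)
rep('cap',(S>90)&(H>40)&(H<90),(305,255,340,290),76)
rep('tape',(S>120)&(H>18)&(H<35),(205,255,250,300),38)
rep('nozzle',(S>90)&(H<30),(120,283,145,308),65)
rep('canW',(V>120),(120,283,145,308),50)
P=rep('board',((S>60)&(H<35))|(V<40),(170,178,366,234),6)
r=cv2.minAreaRect(P);print('board',r)
b=cv2.boxPoints(r);print(b.round())
p=rep('sq',V<45,(175,180,230,232),10);print(cv2.minAreaRect(p))
p=rep('cork',(S>60)&(V<150),(300,180,358,232),10)
rep('driver',(S>120)&(H>15),(200,115,300,145),10)
rep('cup',V>100,(415,150,470,210),85);rep('otin',V<300,(415,150,470,210),85)
E
```

```text
tinlid 367 -293 d 51
cap 427 -122 d 24
tape 414 98 d 61
nozzle 374 330 d 17
canW 374 337 d 38
board 595 6 d 480
board ((596.2869873046875, 6.3320770263671875), (469.0972900390625, 119.54515075683594), 89.44361877441406)
[[ 534. -228.]
 [ 654. -229.]
 [ 658.  240.]
 [ 539.  241.]]
sq 598 172 d 120
((597.4765014648438, 171.80032348632812), (87.48155975341797, 88.06951904296875), 11.393683433532715)
cork 594 -149 d 188
driver 794 2 d 100
cup 637 -411 d 105
otin 638 -417 d 203
```

```bash
python3 -m handwheel '[[[0,0,0,0,0.1],[0,0,0,0,0.1],[0,0,0,0,0.1],[0,0,0,0,0.1],[0,0.018,-0.03,0.01,0],[0,0.018,-0.03,0.01,0],[0,0.018,-0.03,0.01,0],[0,0.018,-0.03,0.01,0],[0,0.018,-0.03,0.01,0],[0,0.018,-0.03,0.01,0],[0,0.018,-0.03,0.01,0],[0,0.018,-0.03,0.01,0]]]' 20
```

```text
clock: 1.1
tool_pos: [372.2, -289.5, 318.4]
orientation: [-179.9, 0.1, -2.2]
contact_force: [1.2, -0.7, -0.0]
grip_width: 88.1
```

```bash
python3 -m handwheel '[[[0,0,0,0,-0.038],[0,0,0,0,0]]]'
python3 - <<'E'
from m import *
o=ctrl.get_obs(); im=snap('wrist','w1.png'); C=cam('wrist',o)
print(o['tool_pos'],o['orientation'])
H,S,V=cv2.split(cv2.cvtColor(im,cv2.COLOR_BGR2HSV))
c=big((S>90)&(H>8)&(H<30)); print(cv2.minEnclosingCircle(c))
P=ray(c,C,55)[:,:2].astype(np.float32); print(cv2.minEnclosingCircle(P),cv2.fitEllipse(P))
E
```

```text
clock: 1.27
tool_pos: [374.1, -282.4, 315.2]
orientation: [-179.5, 0.3, 0.5]
contact_force: [-0.7, -0.1, 0.1]
grip_width: 88.2
[ 374.11302263 -282.39668787  315.16526447] [-179.49757967    0.28377275    0.47893117]
((298.78125, 216.6437530517578), 31.430774688720703)
((366.83685302734375, -294.6413269042969), 25.77072525024414) ((366.9797668457031, -294.62469482421875), (50.52723693847656, 50.70120620727539), 5.0710039138793945)
```

View pics/w1.png

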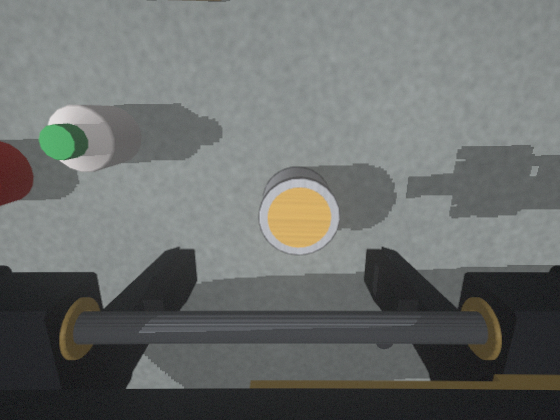

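The wrist view shows the tin at (299,216), centred at (367,-294.6), which agrees with the top view. I'll go down over it.

```bash
python3 -m handwheel '[[[0,-0.004,0.006,0.015,0],[0,-0.003,0.006,0.015,0],[0,0,0,0.015,0],[0,0,0,0,0],[0,0,0,0,0]]]'
```

```text
clock: 1.73
tool_pos: [365.6, -298.1, 270.3]
orientation: [-179.6, 0.2, -0.2]
contact_force: [-0.8, -0.4, 0.7]
grip_width: 88.2
```

```bash
python3 -m handwheel '[[[0,0.001,-0.003,0.02,0],[0,0,0,0.02,0],[0,0,0,0.02,0],[0,0,0,0.02,0],[0,0,0,0.01,0],[0,0,0,0,0],[0,0,0,0,0]]]'
```

```text
clock: 2.32
tool_pos: [367.6, -301.7, 184.6]
orientation: [179.8, -0.2, -0.7]
contact_force: [0.7, -0.2, -0.0]
grip_width: 87.7
```

```bash
cat > st.py <<'E'
from h import *
o=ctrl.get_obs();q=o['q'];print(o['clock'],o['tool_pos'].round(1),o['orientation'].round(2),'yawq',(q[0]-q[5]+90).round(2),'pitchq',(q[1]+q[2]+q[4]-180).round(2),'q4',q[3].round(2),'w',o['grip_width'].round(1))
E
python3 st.py; python3 -m handwheel '[[[0,0,0,0,0]]]'; python3 st.py;python3 -m handwheel '[[[0,0,0,0,0]]]'; python3 st.py
```

```text
clock: 2.4
tool_pos: [367.8, -302.3, 185.5]
orientation: [179.7, -0.3, -0.7]
contact_force: [-0.7, 0.2, -0.1]
grip_width: 88.3
clock: 2.48
tool_pos: [368.1, -302.8, 186.6]
orientation: [179.7, -0.3, -0.7]
contact_force: [-0.6, -0.6, 0.5]
grip_width: 87.9Traceback (most recent call last):
  File "st.py", line 2, in <module>
    o=ctrl.get_obs();q=o['q'];print(o['clock'],o['tool_pos'].round(1),o['orientation'].round(2),'yawq',(q[0]-q[5]+90).round(2),'pitchq',(q[1]+q[2]+q[4]-180).round(2),'q4',q[3].round(2),'w',o['grip_width'].round(1))
                                                                                                                                                                                             ^^^^^^^^^^^^^^^^^^^^^
AttributeError: 'float' object has no attribute 'round'
Traceback (most recent call last):
  File "st.py", line 2, in <module>
    o=ctrl.get_obs();q=o['q'];print(o['clock'],o['tool_pos'].round(1),o['orientation'].round(2),'yawq',(q[0]-q[5]+90).round(2),'pitchq',(q[1]+q[2]+q[4]-180).round(2),'q4',q[3].round(2),'w',o['grip_width'].round(1))
                                                                                                                                                                                             ^^^^^^^^^^^^^^^^^^^^^
AttributeError: 'float' object has no attribute 'round'
Traceback (most recent call last):
  File "st.py", line 2, in <module>
    o=ctrl.get_obs();q=o['q'];print(o['clock'],o['tool_pos'].round(1),o['orientation'].round(2),'yawq',(q[0]-q[5]+90).round(2),'pitchq',(q[1]+q[2]+q[4]-180).round(2),'q4',q[3].round(2),'w',o['grip_width'].round(1))
                                                                                                                                                                                             ^^^^^^^^^^^^^^^^^^^^^
AttributeError: 'float' object has no attribute 'round'
```

```bash
sed -i "s/o\['grip_width'\].round(1)/round(o['grip_width'],1)/" st.py; python3 st.py; python3 -m handwheel '[[[0,0,0,0,0]]]' >/dev/null; python3 st.py;python3 -m handwheel '[[[0,0,0,0,0],[0,0,0,0,0]]]'>/dev/null; python3 st.py
```

```text
2.4833 [ 368.1 -302.8  186.6] [179.66  -0.32  -0.74] yawq -0.7 pitchq -0.46 q4 0.06 w 87.9
2.5667 [ 368.4 -303.3  187.7] [179.57  -0.38  -0.74] yawq -0.71 pitchq -0.57 q4 0.06 w 88.1
2.7333 [ 368.9 -303.9  189.3] [179.43  -0.49  -0.74] yawq -0.7 pitchq -0.75 q4 0.06 w 88.1
```

```bash
python3 -m handwheel '[[[0,-0.0015,-0.0055,0.006,0],[0,-0.0015,-0.0055,0.006,0],[0,0,0,0.001,0]]]'>/dev/null; python3 st.py
```

```text
2.9833 [ 366.3 -292.5  176.3] [179.31  -0.59  -0.75] yawq -0.71 pitchq -0.9 q4 0.06 w 88.0
```

```bash
python3 -m handwheel '[[[255,0,0,0.0007,0],[255,0,0,0.0007,0],[255,0,0,0.0007,0],[255,0,0,0.0007,0]]]' 30; python3 st.py
```

```text
clock: 3.32
tool_pos: [366.2, -292.0, 172.7]
orientation: [179.3, -0.5, -0.7]
contact_force: [-3.6, 1.0, 18.0]
grip_width: 65.4
3.3167 [ 366.2 -292.   172.7] [179.33  -0.54  -0.69] yawq -0.68 pitchq -0.86 q4 0.02 w 65.4
```

```bash
python3 -m handwheel '[[[255,0,0,-0.01,0],[255,0,0,-0.015,0],[255,0,0,-0.015,0],[255,0,0,-0.015,0],[255,0.01,-0.006,-0.005,0],[255,0.02,-0.012,0,0],[255,0.02,-0.012,0,0],[255,0.02,-0.012,0,0],[255,0.02,-0.012,0,0],[255,0.02,-0.012,0,0],[255,0.02,-0.012,0,0],[255,0.02,-0.012,0,0]]]'; python3 st.py
```

```text
clock: 4.32
tool_pos: [517.9, -199.6, 237.0]
orientation: [179.8, -0.1, -1.2]
contact_force: [0.7, -0.8, -3.2]
grip_width: 65.8
4.3167 [ 517.9 -199.6  237. ] [ 1.7981e+02 -9.0000e-02 -1.1900e+00] yawq -1.26 pitchq -0.17 q4 -0.13 w 65.8
```

```bash
python3 -m handwheel '[[[255,0.02,-0.02,0,0],[255,0.02,-0.03,0,0],[255,0.02,-0.03,0,0],[255,0.01,-0.03,0,0],[255,0.01,-0.03,0,0.01],[255,0,-0.03,0,0.01],[255,0,-0.03,0,0],[255,0,-0.03,0,0],[255,0,-0.03,0,0],[255,0,-0.03,0,0],[255,0,-0.03,0,0],[255,0,-0.02,0,0]]]'; python3 st.py
```

```text
clock: 5.32
tool_pos: [612.9, 154.2, 236.0]
orientation: [179.9, 0.4, -2.6]
contact_force: [0.5, -1.5, -3.3]
grip_width: 65.5
5.3167 [612.9 154.2 236. ] [179.91   0.41  -2.63] yawq -2.66 pitchq 0.42 q4 -0.05 w 65.5
```

```bash
python3 -m handwheel '[[[255,-0.005,-0.007,0.0,-0.02],[255,-0.005,-0.007,0.0,-0.02],[255,-0.003,-0.002,0.0,0],[255,0,0,0.0,0],[255,0,0,0.0,0]]]'>/dev/null; python3 st.py
python3 - <<'E'
from m import *
o=ctrl.get_obs(); im=snap('wrist','w2.png'); C=cam('wrist',o)
print(proj([[597.7,172.6,10],[552,127,10],[643,127,10],[643,218,10],[552,218,10]],C).round())
E
```

```text
5.7333 [596.9 174.8 235.1] [179.93   0.71   0.18] yawq 0.18 pitchq 0.71 q4 -0.0 w 65.5
[[284. 221.]
 [345. 279.]
 [354. 157.]
 [215. 156.]
 [223. 279.]]
```

View pics/w2.png

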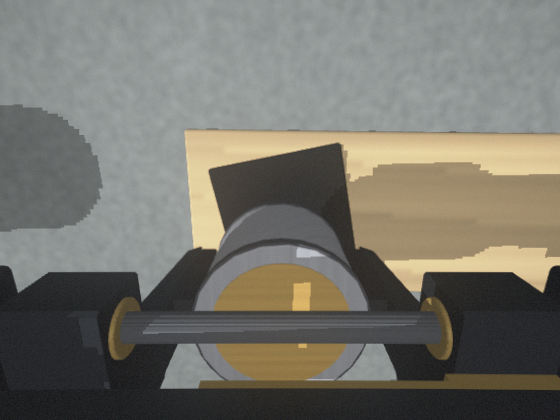

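The pad's far corners show at (208,170) and (342,143), and the board's far-left corner at (186,130). I'll use them to cross-check the pad centre.

Run:
```python
from m import *
o=ctrl.get_obs(); C=cam('wrist',o)
A,B=ray([[208,170],[342,143]],C,10)[:,:2]; d=B-A; L=np.hypot(*d); n=np.array([d[1],-d[0]])/L; n*=-np.sign(n[0])
print(A,B,L,'centre',(A+B)/2+45*n)
print(ray([[186,130]],C,6), 'pred corner 658,240.5')
T=R.from_euler('xyz',o['orientation'],degrees=True).apply([0,0,147]);print('grasp',o['tool_pos']+T)
```

```text
[633.88849882 223.07231104] [651.78201512 135.09078989] 89.78265973454579 centre [598.73800631 170.11313456]
[[659.39134471 236.49431767   6.        ]] pred corner 658,240.5
grasp [595.18627642 174.31474748  88.10145032]
```

```bash
python3 -m handwheel '[[[255,0.003,0.002,0.012,0],[255,0.002,0.001,0.012,0],[255,0,0,0.012,0],[255,0,0,0.008,0],[255,0,0,0,0]]]'>/dev/null
cat >> st.py <<'E'
print('grasp',(o['tool_pos']+R.from_euler('xyz',o['orientation'],degrees=True).apply([0,0,147])).round(1),'F',o['contact_force'].round(1))
E
python3 st.py
```

```text
6.2 [603.  166.9 186.4] [179.9    0.68  -0.18] yawq -0.21 pitchq 0.68 q4 -0.05 w 65.3
grasp [601.3 166.7  39.4] F [ 0.5 -0.2 -3.1]
```

```bash
python3 -m handwheel '[[[255,-0.0015,-0.003,0,0],[255,0,0,0,0],[255,0,0,0,0]]]'>/dev/null;python3 st.py
```

```text
6.45 [600.8 169.7 183.9] [179.88   0.91  -0.23] yawq -0.26 pitchq 0.92 q4 -0.05 w 65.5
grasp [598.4 169.4  37. ] F [-0.2  0.3 -2.9]
```

```bash
python3 -m handwheel '[[[255,0.0005,-0.0015,0.001,0],[255,0,0,0.001,0],[255,0,0,0,0]]]'>/dev/null;python3 st.py
```

```text
6.7 [601.7 171.6 184. ] [179.84   0.82  -0.19] yawq -0.24 pitchq 0.83 q4 -0.1 w 65.2
grasp [599.6 171.2  37. ] F [ 0.2 -0.1 -4.1]
```

```bash
python3 -m handwheel '[[[255,-0.0005,0,0.002,0],[255,0,0,0.001,0]]]'>/dev/null;python3 st.py
```

```text
6.8667 [601.8 171.8 183.2] [ 1.7984e+02  6.9000e-01 -1.6000e-01] yawq -0.23 pitchq 0.7 q4 -0.11 w 65.3
grasp [600.  171.4  36.2] F [-5.7 -1.8  6.2]
```

```bash
python3 -m handwheel '[[[60,0,0,0,0],[0,0,0,0,0],[0,0,0,0,0]]]'>/dev/null;python3 st.py;  python3 -m handwheel '[[[0,0,0,-0.02,0],[0,0,0,-0.025,0],[0,0,0,-0.03,0],[0,0,0,-0.02,0],[0,0,0,0,0]]]'>/dev/null;python3 st.py
python3 - <<'E'
from m import *
o=ctrl.get_obs(); im=snap('wrist','w3.png'); C=cam('wrist',o); H,S,V=cv2.split(cv2.cvtColor(im,cv2.COLOR_BGR2HSV))
t=snap('top','t3.png')
m=(S>90)&(H>8)&(H<30)
E
```

```text
7.1167 [602.9 172.3 184.9] [ 1.7989e+02  4.3000e-01 -1.5000e-01] yawq -0.2 pitchq 0.43 q4 -0.08 w 78.5
grasp [601.8 172.   37.9] F [ 0.1  0.2 -0.6]
7.5333 [603.5 172.6 281.5] [ 1.7993e+02  5.3000e-01 -1.6000e-01] yawq -0.17 pitchq 0.53 q4 -0.03 w 88.3
grasp [602.2 172.4 134.5] F [1.3 0.4 0. ]
```

View pics/w3.png

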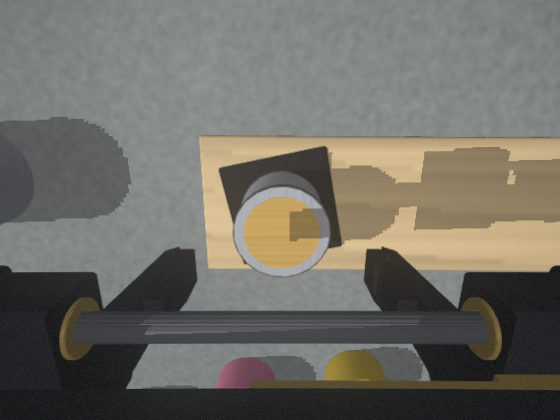

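Tin standing on the pad, lid at about (283,231). The pad corners are at (219,169), (327,147) and (342,244). I'll compare the centres.

Run:
```python
from m import *
o=ctrl.get_obs(); im=cv2.imread('pics/w3.png'); C=cam('wrist',o); H,S,V=cv2.split(cv2.cvtColor(im,cv2.COLOR_BGR2HSV))
m=roi((S>150)&(H>8)&(H<30),(236,190,330,270)); c=cv2.convexHull(big(m))
P=ray(c,C,65)[:,:2].astype(np.float32);print('lid',cv2.minEnclosingCircle(P))
q=ray([[219,169],[327,147],[342,244]],C,10)[:,:2];print(q,'centre',(q[0]+q[2])/2, np.hypot(*(q[0]-q[1])),np.hypot(*(q[2]-q[1])))
b=ray([[200,136],[208,268]],C,6)[:,:2];print('board end',b,np.hypot(*(b[0]-b[1])), b.mean(0))
```

```text
Traceback (most recent call last):
  File "m.py", line 4, in big
    return max(c,key=cv2.contourArea)
ValueError: max() iterable argument is empty
```

Run:
```python
from m import *
o=ctrl.get_obs(); im=cv2.imread('pics/w3.png'); C=cam('wrist',o); H,S,V=cv2.split(cv2.cvtColor(im,cv2.COLOR_BGR2HSV))
print(H[245,270],S[245,270],V[245,270],H[180,240+150],S[200,350])
m=roi((S>115)&(H>8)&(H<30),(236,190,330,275)); c=cv2.convexHull(big(m))
P=ray(c,C,65)[:,:2].astype(np.float32);print('lid',cv2.minEnclosingCircle(P))
q=ray([[219,169],[327,147],[342,244]],C,10)[:,:2];print(q,'centre',(q[0]+q[2])/2, np.hypot(*(q[0]-q[1])),np.hypot(*(q[2]-q[1])))
b=ray([[200,136],[208,268]],C,6)[:,:2];print('board end',b,np.hypot(*(b[0]-b[1])), b.mean(0))
```

```text
19 130 198 19 83
lid ((598.428466796875, 171.82958984375), 25.140262603759766)
[[631.76969185 221.75696078]
 [648.97055083 135.79136531]
 [565.73287556 119.1440517 ]] centre [598.75128371 170.45050624] 87.66956800200545 84.88606266177301
board end [[657.32906819 235.84635978]
 [540.6091833  238.18093061]] 116.74322999663383 [598.96912575 237.01364519]
```

```bash
python3 -m handwheel '[[[0,-0.016,0.027,-0.001,0],[0,-0.016,0.027,-0.001,0],[0,-0.016,0.027,-0.001,0],[0,-0.016,0.027,-0.001,0],[0,-0.016,0.027,-0.001,0],[0,-0.016,0.027,-0.001,0],[0,-0.016,0.027,-0.001,0],[0,-0.016,0.027,-0.001,0],[0,-0.016,0.027,-0.001,0],[0,-0.012,0.02,-0.001,0],[0,0,0,0,0],[0,0,0,0,0]]]'>/dev/null;python3 st.py
python3 - <<'E'
from m import *
o=ctrl.get_obs(); im=snap('wrist','w4.png'); C=cam('wrist',o); H,S,V=cv2.split(cv2.cvtColor(im,cv2.COLOR_BGR2HSV))
c=big((S>90)&(H>40)&(H<90)&(V>60)); P=ray(cv2.convexHull(c),C,76)[:,:2].astype(np.float32);print('cap',cv2.minEnclosingCircle(P))
E
```

```text
8.6333 [431.  -97.4 268.9] [-1.7956e+02  2.4200e+00  2.0000e-02] yawq -0.41 pitchq 2.35 q4 -0.85 w 88.1
grasp [424.8 -96.3 122. ] F [-0.2  0.2  0.2]
cap ((430.5313720703125, -123.78533172607422), 13.925373077392578)
```

View pics/w4.png

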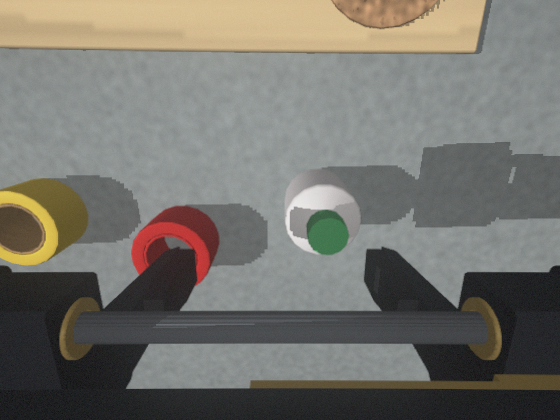

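```bash
python3 -m handwheel '[[[0,0.003,0.012,0.002,0],[0,0.002,0.008,0.005,0],[0,0,0,0.005,0],[0,0,0,0.0,0],[0,0,0,0,0]]]'>/dev/null;python3 st.py
```

```text
9.1 [ 437.4 -116.3  252.7] [-179.44    2.58    0.33] yawq -0.17 pitchq 2.52 q4 -0.94 w 88.2
grasp [ 430.8 -114.9  105.9] F [0.5 1.2 0.4]
```

```bash
python3 -m handwheel '[[[0,0.001,0.005,0.008,0],[0,0.001,0.001,0.015,0],[0,0,0,0.015,0],[0,0,0,0.015,0],[0,0,0,0.012,0],[0,0,0,0,0]]]'>/dev/null;python3 st.py
```

```text
9.6 [ 438.  -121.6  183.9] [-179.54    2.4     0.54] yawq -0.17 pitchq 2.3 q4 -1.08 w 88.5
grasp [ 431.8 -120.5   37.1] F [-0.2  0.1 -1. ]
```

```bash
python3 -m handwheel '[[[0,-0.0015,0.0015,0,0],[255,0,0,0,0],[255,0,0,0,0],[255,0,0,0,0],[255,0,0,0,0],[255,0,0,0,0]]]' 20 >/dev/null;python3 st.py
```

```text
10.1 [ 437.3 -123.7  185.6] [-179.62    2.28    0.6 ] yawq -0.12 pitchq 2.15 q4 -1.1 w 57.3
grasp [ 431.5 -122.8   38.7] F [ 0.7 -0.9  0.2]
```

```bash
python3 -m handwheel '[[[255,-0.001,0,0,0],[255,0,0,0.001,0],[255,0,0,0.001,0]]]' 20 >/dev/null;python3 st.py
```

```text
10.35 [ 436.8 -124.   185.9] [-179.66    2.23    0.62] yawq -0.11 pitchq 2.09 q4 -1.11 w 50.7
grasp [ 431.1 -123.2   39. ] F [-5.2  2.7 16.9]
```

```bash
python3 -m handwheel '[[[255,0,0,-0.01,0],[255,0,0,-0.015,0],[255,0,0,-0.015,0],[255,0.01,0.002,-0.01,0],[255,0.015,0.004,0,0],[255,0.015,0.004,0,0],[255,0.015,0.004,0,0],[255,0.015,0.004,0,0],[255,0.015,0.004,0,0],[255,0.015,0.004,0,0],[255,0.015,0.004,0,0],[255,0.01,0.004,0,0]]]' >/dev/null;python3 st.py
```

```text
11.35 [ 565.3 -155.7  230.7] [-179.45    2.55    0.63] yawq 0.23 pitchq 2.53 q4 -0.78 w 50.7
grasp [ 558.7 -154.3   83.9] F [ 0.8  1.1 -1.4]
```

Run:
```python
from m import *
o=ctrl.get_obs(); im=snap('wrist','w5.png'); C=cam('wrist',o); H,S,V=cv2.split(cv2.cvtColor(im,cv2.COLOR_BGR2HSV))
m=((S>90)&(H<25)&(V<185)).astype(np.uint8)
m=cv2.morphologyEx(roi(m,(150,0,450,240)),cv2.MORPH_CLOSE,np.ones((7,7)));m=cv2.morphologyEx(m,cv2.MORPH_OPEN,np.ones((9,9)));c=big(m); 
P=ray(cv2.convexHull(c),C,10)[:,:2].astype(np.float32);print('cork',cv2.minEnclosingCircle(P))
v=im.copy();cv2.drawContours(v,[c],-1,(255,0,0),1);cv2.imwrite('pics/w5b.png',v)
```

```text
cork ((596.6066284179688, -162.7573699951172), 45.602840423583984)
```

View pics/w5b.png

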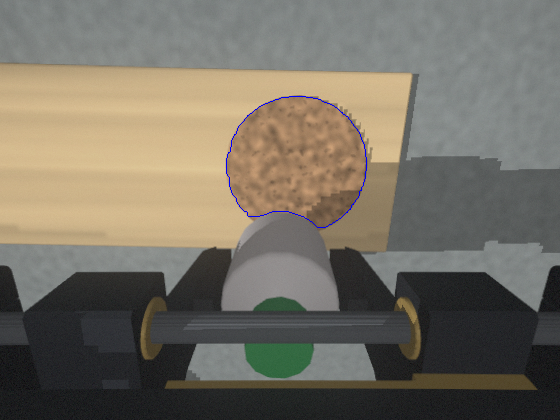

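Cork outlined cleanly at (297,162), 91 mm across, centre (596.6,-162.8).

```bash
python3 -m handwheel '[[[255,0.012,0.002,0,0],[255,0.012,0.002,0.003,0],[255,0.01,0.001,0.008,0],[255,0.003,0,0.008,0],[255,0,0,0.007,0],[255,0,0,0,0],[255,0,0,0,0]]]' >/dev/null;python3 st.py
```

```text
11.9833 [ 600.6 -159.9  199.2] [-179.35    2.79    0.64] yawq 0.24 pitchq 2.79 q4 -0.75 w 50.5
grasp [ 593.4 -158.3   52.4] F [ 0.1  0.1 -0.8]
```

```bash
python3 -m handwheel '[[[255,0.002,0.002,0,0],[255,0.001,0.001,0.001,0],[255,0,0,0,0]]]' >/dev/null;python3 st.py
```

```text
12.2333 [ 602.5 -162.8  197.9] [-179.31    2.88    0.63] yawq 0.23 pitchq 2.89 q4 -0.76 w 50.8
grasp [ 595.1 -161.1   51.1] F [-0.6  0.1 -1.8]
```

```bash
python3 -m handwheel '[[[255,0.001,0.0005,0.001,0],[255,0,0,0.001,0],[255,0,0,0.001,0]]]' >/dev/null;python3 st.py
```

```text
12.4833 [ 603.6 -163.7  195.9] [-179.36    2.79    0.61] yawq 0.21 pitchq 2.79 q4 -0.76 w 50.6
grasp [ 596.5 -162.1   49.1] F [-3.4 -0.   4.6]
```

```bash
python3 -m handwheel '[[[100,0,0,0,0],[0,0,0,0,0],[0,0,0,0,0],[0,0,0,-0.015,0],[0,0,0,-0.025,0],[0,0,0,-0.03,0],[0,0,0,-0.02,0],[0,0,0,0,0]]]' >/dev/null;python3 st.py
python3 - <<'E'
from m import *
o=ctrl.get_obs(); im=snap('wrist','w6.png'); C=cam('wrist',o); H,S,V=cv2.split(cv2.cvtColor(im,cv2.COLOR_BGR2HSV))
c=big((S>90)&(H>40)&(H<90)&(V>60)); P=ray(cv2.convexHull(c),C,86)[:,:2].astype(np.float32);print('cap',cv2.minEnclosingCircle(P))
E
```

```text
13.15 [ 607.8 -164.5  288.1] [-179.28    2.93    0.62] yawq 0.34 pitchq 2.95 q4 -0.7 w 88.2
grasp [ 600.3 -162.7  141.3] F [-0.2  0.9  0.4]
cap ((594.8262939453125, -160.36277770996094), 13.958586692810059)
```

View pics/w6.png

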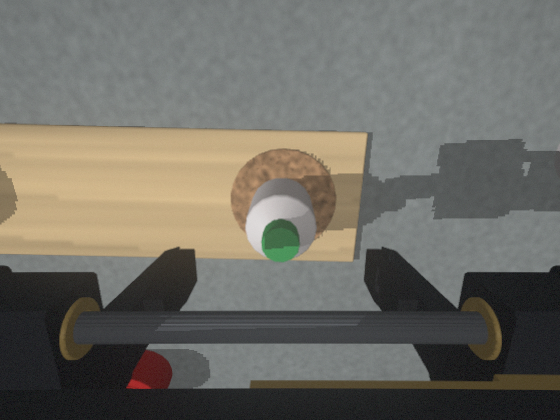

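Bottle standing on the cork, cap within about 3 mm of the pad centre. Next is the glue can.

```bash
python3 -m handwheel '[[[0,-0.006,-0.015,0,0],[0,-0.01,-0.022,0,0],[0,-0.01,-0.022,0,0],[0,-0.01,-0.022,0,0],[0,-0.01,-0.022,0,0],[0,-0.01,-0.022,0,0],[0,-0.01,-0.022,0,0],[0,-0.01,-0.022,0,0],[0,-0.01,-0.022,0,0],[0,-0.01,-0.022,0,0],[0,-0.01,-0.022,0,0],[0,-0.01,-0.022,0,0]]]' >/dev/null;python3 st.py
```

```text
14.2 [469.9 108.7 277. ] [-178.8     4.76    0.3 ] yawq 0.77 pitchq 4.8 q4 1.16 w 88.3
grasp [457.7 111.7 130.6] F [ 0.6  0.  -0.1]
```

```bash
python3 -m handwheel '[[[0,-0.008,-0.022,0,0],[0,-0.008,-0.022,0,0],[0,-0.008,-0.022,0,0],[0,-0.008,-0.022,0,0],[0,-0.008,-0.022,0,0],[0,-0.008,-0.02,0,0],[0,-0.008,-0.02,0,0],[0,-0.008,-0.02,0,0],[0,-0.008,-0.02,0,0],[0,0,0,0,0],[0,0,0,0,0]]]' >/dev/null;python3 st.py
python3 - <<'E'
from m import *
o=ctrl.get_obs(); im=snap('wrist','w7.png'); C=cam('wrist',o); H,S,V=cv2.split(cv2.cvtColor(im,cv2.COLOR_BGR2HSV))
print(proj([[374,332,0],[374,332,76]],C))
E
```

```text
15.1167 [369.8 312.8 268.6] [-179.17    6.81    0.73] yawq 2.45 pitchq 5.92 q4 3.89 w 88.2
grasp [352.4 314.7 122.7] F [-0.1  0.2 -0.1]
[[262.00435925 165.23314472]
 [252.90471031 202.04522368]]
```

View pics/w7.png

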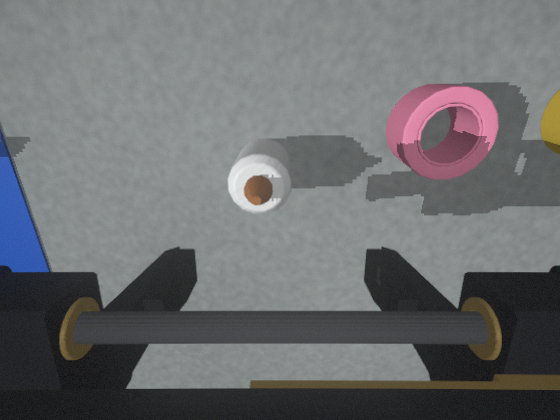

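```bash
python3 - <<'E'
from m import *
o=ctrl.get_obs(); im=cv2.imread('pics/w7.png'); C=cam('wrist',o); H,S,V=cv2.split(cv2.cvtColor(im,cv2.COLOR_BGR2HSV))
c=big(roi((V>175),(220,140,300,225))); P=ray(cv2.convexHull(c),C,50)[:,:2].astype(np.float32);print('can',cv2.minEnclosingCircle(P))
c=big(roi((S>110)&(H<25),(235,160,285,215))); M=cv2.moments(c);print(M['m10']/M['m00'],M['m01']/M['m00'],ray([M['m10']/M['m00'],M['m01']/M['m00']],C,66))
print(ray([259.5,183.5],C,50))
E
for i in 1 2 3; do python3 -m handwheel '[[[0,0,0,0,0],[0,0,0,0,0],[0,0,0,0,0]]]' >/dev/null;python3 st.py; done
```

```text
can ((375.292236328125, 332.0335693359375), 19.744556427001953)
251.38376068376067 192.56666666666666 [[375.88973795 333.4770533   66.        ]]
[[376.07844558 329.8163974   50.        ]]
15.4167 [369.2 310.6 266.8] [-179.28    7.      0.58] yawq 2.31 pitchq 6.14 q4 3.86 w 88.1
grasp [351.3 312.3 120.9] F [ 0.4 -0.5 -0. ]
15.6667 [370.2 309.1 266.6] [-179.29    7.      0.4 ] yawq 2.12 pitchq 6.15 q4 3.85 w 88.2
grasp [352.3 310.8 120.7] F [-0.1  1.  -0.1]
15.9167 [370.8 308.6 266.9] [-179.28    6.96    0.32] yawq 2.04 pitchq 6.11 q4 3.84 w 88.2
grasp [353.  310.3 120.9] F [ 0.4 -0.5  0.1]
```

```bash
python3 -m handwheel '[[[0,0.005,-0.005,0.003,0],[0,0.006,-0.005,0.004,0],[0,0.006,-0.005,0.004,0],[0,0.005,-0.004,0.003,0],[0,0,0,0,0],[0,0,0,0,0]]]' >/dev/null;python3 st.py
```

```text
16.4167 [393.5 330.5 248.4] [-179.26    6.93    0.33] yawq 2.22 pitchq 6.0 q4 4.03 w 88.3
grasp [375.8 332.3 102.5] F [-0.1  0.9  0. ]
```

```bash
python3 -m handwheel '[[[0,0.0012,0,0.01,0],[0,0.0012,0,0.01,0],[0,0.0012,0,0.01,0],[0,0.0012,0,0.01,0],[0,0.0012,0,0.01,0],[0,0.0012,0,0.01,0],[0,0,0,0,0],[0,0,0,0,0]]]' >/dev/null;python3 st.py
```

```text
17.0833 [391.9 330.6 179.6] [-179.37    7.14    0.33] yawq 2.87 pitchq 6.26 q4 4.35 w 88.3
grasp [373.7 332.1  33.7] F [-0.3 -0.5  0.6]
```

```bash
python3 -m handwheel '[[[0,0.001,0,-0.005,0],[255,0,0,0,0],[255,0,0,0,0],[255,0,0,0,0],[255,0,0,0,0],[255,0,0,0,0],[255,0,0,0,0],[255,0,0,0,0],[255,0,0,0,0],[255,0,0,0,0],[255,0,0,0,0]]]' 20 >/dev/null;python3 st.py
```

```text
18.0 [394.8 331.  187.2] [-179.28    6.91    0.34] yawq 2.8 pitchq 6.02 q4 4.28 w 41.1
grasp [377.1 332.7  41.2] F [-1.5  0.3  0.1]
```

```bash
python3 -m handwheel '[[[255,-0.0014,0,-0.008,0],[255,-0.0014,0,-0.012,0],[255,-0.0014,0,-0.013,0],[255,-0.0014,0,-0.013,0],[255,-0.0014,0,-0.012,0],[255,0.005,0.007,-0.0006,0],[255,0.009,0.013,-0.001,0],[255,0.009,0.013,-0.001,0],[255,0.009,0.013,-0.001,0],[255,0.009,0.013,-0.001,0],[255,0.009,0.013,-0.001,0],[255,0.009,0.013,-0.001,0]]]' >/dev/null;python3 st.py
```

```text
19.0 [455.7 241.7 251.7] [-179.27    6.84    0.71] yawq 1.84 pitchq 6.51 q4 2.52 w 41.3
grasp [438.1 243.4 105.8] F [-0.2  0.1 -2.1]
```

```bash
python3 -m handwheel '[[[255,0.009,0.013,-0.001,0],[255,0.009,0.013,-0.001,0],[255,0.009,0.013,-0.001,0],[255,0.009,0.013,-0.001,0],[255,0.009,0.013,-0.001,0],[255,0.009,0.013,-0.001,0],[255,0.009,0.013,-0.001,0],[255,0.009,0.013,-0.001,0],[255,0.009,0.013,-0.001,0],[255,0.009,0.013,-0.001,0]]]' >/dev/null;python3 st.py
```

```text
19.8333 [551.7  99.3 249.2] [-179.36    6.93    0.59] yawq 0.71 pitchq 6.95 q4 0.36 w 41.5
grasp [534.  100.8 103.3] F [-0.   0.  -1.5]
```

```bash
python3 -m handwheel '[[[255,0.009,0.013,0,0],[255,0.009,0.013,0,0],[255,0.009,0.013,0,0],[255,0.009,0.013,0,0],[255,0.009,0.013,0.003,0],[255,0.008,0.012,0.005,0],[255,0.005,0.007,0.005,0],[255,0,0,0.002,0],[255,0,0,0,0]]]' >/dev/null;python3 st.py
```

```text
20.5833 [614.4   3.1 223. ] [-179.39    6.95    0.35] yawq -0.03 pitchq 6.95 q4 -0.78 w 41.0
grasp [596.6   4.5  77.1] F [-0.   0.2 -1.6]
```

```bash
python3 -m handwheel '[[[255,0.002,0,0.007,0],[255,0.001,0,0.007,0],[255,0.001,0,0.006,0],[255,0.001,0,0.004,0],[255,0,0,0,0],[255,0,0,0,0]]]' >/dev/null;python3 st.py
```

```text
21.0833 [614.9   6.4 194.6] [-179.31    7.17    0.55] yawq 0.16 pitchq 7.17 q4 -0.73 w 41.3
grasp [596.5   8.1  48.8] F [ 0.2 -0.1 -1. ]
```

```bash
python3 -m handwheel '[[[255,0.0015,0.002,0,0],[255,0,0,0.0005,0],[255,0,0,0.0005,0]]]' >/dev/null;python3 st.py
```

```text
21.3333 [616.4   4.9 193.8] [-179.31    7.14    0.61] yawq 0.21 pitchq 7.14 q4 -0.75 w 41.2
grasp [598.2   6.5  47.9] F [-0.1  0.3 -0.8]
```

```bash
python3 -m handwheel '[[[255,0,0.001,0.0008,0],[255,0,0,0.001,0],[255,0,0,0.0005,0]]]' >/dev/null;python3 st.py
```

```text
21.5833 [616.7   3.7 193.2] [-179.32    7.07    0.61] yawq 0.2 pitchq 7.07 q4 -0.77 w 41.4
grasp [598.6   5.2  47.3] F [-2.   0.3  1. ]
```

```bash
python3 -m handwheel '[[[150,0,0,0,0],[90,0,0,0,0],[90,0,0,0,0],[90,0,0,0,0],[60,-0.001,0,-0.008,0],[60,-0.0015,0,-0.012,0],[0,-0.0015,0,-0.015,0],[0,-0.0018,0,-0.015,0],[0,-0.0018,0,-0.015,0],[0,-0.0018,0,-0.015,0],[0,0,0,-0.01,0],[0,0,0,0,0]]]' >/dev/null;python3 st.py
python3 - <<'E'
from m import *
o=ctrl.get_obs(); im=snap('wrist','w8.png'); C=cam('wrist',o)
snap('scene','scene8.png');snap('top','top8.png')
E
```

```text
22.5833 [619.2   2.2 294.8] [-179.39    6.77    0.58] yawq 0.31 pitchq 6.76 q4 -0.74 w 88.3
grasp [601.8   3.6 148.8] F [ 0.6 -1.   0.3]
```

View pics/w8.png

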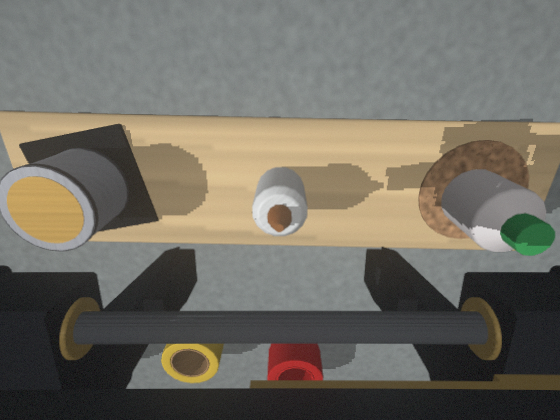

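All three are standing; the can is on the board at (279,208). I'll check that it is in line and half-way.

Run:
```python
from m import *
o=ctrl.get_obs(); im=cv2.imread('pics/w8.png'); C=cam('wrist',o); H,S,V=cv2.split(cv2.cvtColor(im,cv2.COLOR_BGR2HSV))
def f(n,m,box,z):
    P=ray(cv2.convexHull(big(roi(m,box))),C,z)[:,:2].astype(np.float32);p,r=cv2.minEnclosingCircle(P);print(n,np.round(p,1),round(2*r,1));return np.array(p)
l=f('lid',(S>130)&(H>10)&(H<30),(0,165,95,250),65)
g=f('can',(V>165)&(S<60),(245,165,315,245),56)
b=f('cap',(S>90)&(H>40)&(H<90)&(V>60),(480,200,560,260),86)
print('mid',(l+b)/2)
e=ray([[60,115],[500,121]],C,6)[:,:2]; e2=ray([[110,241],[400,246]],C,6)[:,:2];print(e,e2)
nz=ray([[280,216]],C,74);print(nz)
t=f('yellow',(S>120)&(H>20)&(H<35),(150,330,225,385),38)
```

```text
lid [598.4 170.3] 50.3
can [601.5   9.2] 53.2
cap [ 596.8 -151.6] 36.8
mid [597.56814575   9.34416199]
[[ 655.37698363  182.84482117]
 [ 654.47031797 -167.28666281]] [[ 539.66403498  168.10193141]
 [ 538.58985165 -108.08000257]]
[[601.0085585    5.60879823  74.        ]]
yellow [421.   90.5] 72.5
```

```bash
python3 - <<'E'
from m import *
o=ctrl.get_obs(); C=cam('wrist',o); print(ray([[280,209]],C,56))
E
python3 -m handwheel '[[[0,-0.01,-0.005,0,0],[0,-0.012,-0.006,0,0],[0,-0.012,-0.006,0,0],[0,-0.012,-0.006,0,0],[0,-0.012,-0.006,0,0],[0,-0.012,-0.006,0,0],[0,-0.012,-0.006,0,0],[0,-0.012,-0.006,0,0],[0,-0.012,-0.006,0,0],[0,-0.012,-0.006,0,0],[0,-0.012,-0.006,0,0],[0,-0.012,-0.006,0,0]]]' >/dev/null;python3 st.py
```

```text
[[598.05107835   5.81397217  56.        ]]
23.7333 [465.3  74.1 294.8] [-179.1     8.73    0.45] yawq 0.38 pitchq 8.78 q4 0.0 w 88.2
grasp [443.   76.3 149.5] F [-0.5  0.7  0.4]
```

```bash
python3 -m handwheel '[[[0,-0.006,-0.005,0.0,0],[0,-0.005,-0.005,0.005,0],[0,-0.005,-0.004,0.005,0],[0,-0.003,-0.003,0.005,0],[0,0,0,0,0],[0,0,0,0,0]]]' >/dev/null;python3 st.py
python3 - <<'E'
from m import *
o=ctrl.get_obs(); im=snap('wrist','w9.png'); C=cam('wrist',o); H,S,V=cv2.split(cv2.cvtColor(im,cv2.COLOR_BGR2HSV))
m=(S>120)&(H>20)&(H<35)&(V>60)
c=big(roi(m,(180,100,400,248)));x,y,w,h=cv2.boundingRect(c);print(x,y,w,h)
# hole rim: brightest top face vs wall
print([(tuple(int(k) for k in (H[r,x+w//2],S[r,x+w//2],V[r,x+w//2]))) for r in range(y,y+h,6)])
E
```

```text
24.2333 [439.7  93.6 278.2] [-179.06    9.17    0.52] yawq 0.59 pitchq 9.21 q4 0.35 w 87.9
grasp [416.2  95.8 133.1] F [ 0.3 -0.7  0.6]
242 149 79 85
[(23, 142, 133), (23, 136, 135), (23, 141, 146), (24, 157, 222), (24, 163, 216), (30, 12, 106), (42, 11, 112), (42, 11, 111), (30, 7, 105), (18, 91, 109), (17, 95, 105), (18, 93, 104), (16, 98, 143), (24, 157, 222), (24, 146, 210)]
```

View pics/w9.png

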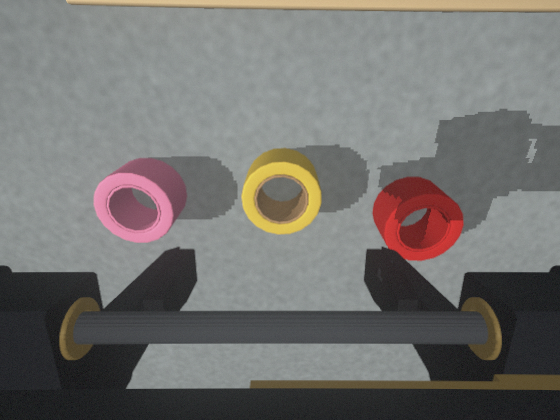

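Run:
```python
from m import *
o=ctrl.get_obs(); im=cv2.imread('pics/w9.png'); C=cam('wrist',o); H,S,V=cv2.split(cv2.cvtColor(im,cv2.COLOR_BGR2HSV))
def f(n,m,box):
    P=ray(cv2.convexHull(big(roi(m,box))),C,38)[:,:2].astype(np.float32);p,r=cv2.minEnclosingCircle(P);print(n,np.round(p,1),round(2*r,1))
f('yellow',(S>120)&(H>20)&(H<35)&(V>185),(230,140,330,245))
print(ray([[186,190],[374,212],[94,200]],C,30)[:,:2])
```

```text
yellow [415.9  97.9] 58.9
[[419.10359731 169.73673882]
 [402.54379719  25.10081487]
 [409.67629261 242.13360432]]
```

```bash
python3 -m handwheel '[[[0,0.0016,-0.001,0.01,0],[0,0.0016,-0.001,0.01,0],[0,0.0016,0,0.01,0],[0,0.0016,0,0.01,0],[0,0.0016,0,0.01,0],[0,0.0016,0,0.01,0],[0,0.0016,0,0.01,0],[0,0,0,0,0]]]' >/dev/null;python3 st.py
```

```text
24.95 [441.5  95.7 199.5] [-179.08    9.07    0.36] yawq 0.54 pitchq 9.11 q4 0.45 w 87.9
grasp [418.3  98.   54.4] F [ 0.4 -0.4  0.2]
```

```bash
python3 -m handwheel '[[[0,0,0,0.009,0],[0,0.0008,0,0.009,0],[0,0.0008,0,0.008,0],[255,0,0,0,0],[255,0,0,0,0],[255,0,0,0,0],[255,0,0,0,0],[255,0,0,0,0],[255,0,0,0,0],[255,0,0,0,0]]]' 15 >/dev/null;python3 st.py
```

```text
25.7833 [439.5  96.  170.9] [-179.09    9.02    0.32] yawq 0.55 pitchq 9.06 q4 0.47 w 59.0
grasp [416.4  98.2  25.7] F [ 0.7 -0.4 -1.1]
```

```bash
python3 -m handwheel '[[[255,-0.0015,0,-0.008,0],[255,-0.0018,0,-0.012,0],[255,-0.0018,0,-0.012,0],[255,-0.0018,0,-0.012,0],[255,-0.0018,0,-0.012,0],[255,-0.0018,0,-0.012,0],[255,-0.0018,0,-0.012,0],[255,-0.0018,0,-0.012,0],[255,0.005,-0.002,-0.0016,0],[255,0.01,-0.004,-0.0016,0],[255,0.01,-0.004,-0.0016,0],[255,0.01,-0.004,-0.0016,0]]]' >/dev/null;python3 st.py
```

```text
26.7833 [475.3 109.2 275.4] [-179.09    8.81    0.29] yawq 0.51 pitchq 8.84 q4 0.71 w 59.0
grasp [452.8 111.4 130.1] F [-0.5 -0.3 -0.6]
```

```bash
python3 -m handwheel '[[[255,0.01,-0.004,-0.0016,0],[255,0.01,-0.004,-0.0016,0],[255,0.01,-0.004,-0.0016,0],[255,0.01,-0.004,-0.0016,0],[255,0.01,-0.004,-0.0016,0],[255,0.01,-0.004,-0.0016,0],[255,0.01,-0.004,-0.0016,0],[255,0.01,-0.004,-0.0016,0],[255,0.01,-0.004,-0.0016,0],[255,0.01,-0.004,-0.0016,0]]]' >/dev/null;python3 st.py
```

```text
27.6167 [582.5 153.2 273.2] [-179.07    8.94    0.27] yawq 0.7 pitchq 8.88 q4 1.43 w 58.7
grasp [559.7 155.4 128. ] F [-0.3  0.3 -1.6]
```

```bash
python3 -m handwheel '[[[255,0.01,-0.004,0,0],[255,0.01,-0.004,0,0],[255,0.008,-0.003,0.002,0],[255,0.005,-0.002,0.002,0],[255,0,0,0,0],[255,0,0,0,0]]]' >/dev/null;python3 st.py
```

```text
28.1167 [617.7 168.5 260.8] [-179.06    9.03    0.29] yawq 0.77 pitchq 8.95 q4 1.62 w 59.1
grasp [594.6 170.8 115.7] F [ 0.3 -1.  -1.4]
```

```bash
python3 -m handwheel '[[[255,0.003,0,0.006,0],[255,0.002,0,0.006,0],[255,0.001,0,0.005,0],[255,0.001,0,0.002,0],[255,0,0,0,0],[255,0,0,0,0]]]' >/dev/null;python3 st.py
```

```text
28.6167 [620.4 168.2 237.9] [-179.09    9.2     0.26] yawq 0.79 pitchq 9.12 q4 1.62 w 58.9
grasp [596.9 170.5  92.8] F [ 0.5 -0.1 -1.5]
```

```bash
python3 -m handwheel '[[[255,0.0015,-0.0008,0,0],[255,0,0,0,0],[255,0,0,0.001,0]]]' >/dev/null;python3 st.py
python3 - <<'E'
from m import *
o=ctrl.get_obs(); im=snap('wrist','w10.png')
E
```

```text
28.8667 [621.9 169.1 237.2] [-179.08    9.16    0.26] yawq 0.79 pitchq 9.08 q4 1.64 w 59.0
grasp [598.5 171.3  92.1] F [ 0.2  0.1 -0.5]
```

View pics/w10.png

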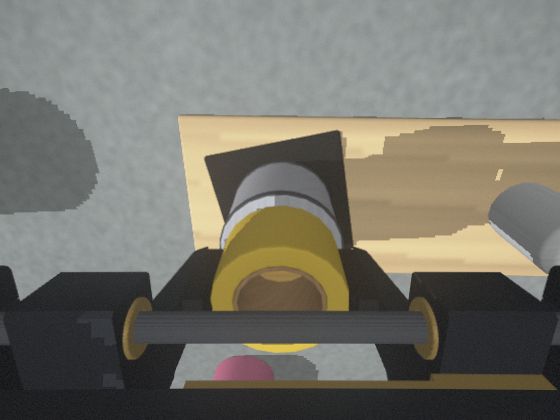

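The tape hangs just over the lid and is centred side to side. I'll lower it to contact.

```bash
python3 -m handwheel '[[[255,0.0003,0,0.001,0],[255,0,0,0.001,0],[255,0,0,0.0005,0]]]' >/dev/null;python3 st.py
```

```text
29.1667 [622.  169.2 235.1] [-179.08    9.11    0.27] yawq 0.81 pitchq 9.03 q4 1.64 w 58.8
grasp [598.7 171.4  90. ] F [-0.8 -0.   4.4]
```

```bash
python3 -m handwheel '[[[60,0,0,0,0],[20,0,0,0,0],[0,0,0,0,0],[0,0,0,0,0],[0,-0.0015,0,-0.009,0],[0,-0.0018,0,-0.012,0],[0,-0.0018,0,-0.012,0],[0,-0.0018,0,-0.012,0],[0,-0.0018,0,-0.012,0],[0,-0.0018,0,-0.012,0],[0,-0.0018,0,-0.012,0],[0,0,0,0,0]]]' >/dev/null;python3 st.py; python3 -m handwheel '[[[0,-0.012,0.012,-0.005,0],[0,-0.012,0.012,-0.005,0],[0,-0.012,0.012,-0.005,0],[0,-0.012,0.012,-0.005,0],[0,-0.012,0.012,-0.005,0],[0,-0.012,0.012,-0.005,0],[0,-0.012,0.012,-0.005,0],[0,-0.012,0.012,-0.005,0],[0,-0.012,0.012,-0.005,0],[0,-0.012,0.012,-0.005,0],[0,-0.012,0.012,-0.005,0],[0,0,0,0,0]]]' >/dev/null;python3 st.py
python3 - <<'E'
from m import *
w=snap('wrist','w11.png');t=snap('top','t11.png'); s=snap('scene','s11.png')
a=cv2.resize(t[100:320,60:480],(798,418));cv2.imwrite('pics/t11z.png',a)
cv2.imwrite('pics/s11z.png',cv2.resize(s[120:380,130:430],(690,598)))
C=cam('top')
for n,p in dict(sq=[598.2,171.5,10],rd=[596,-162,10],lid=[598.2,171.5,65],can=[597,5,56],cap=[596,-162,86],tape=[598.2,171.5,103]).items(): print(n,proj([p],C)[0].round(1))
H,S,V=cv2.split(cv2.cvtColor(t,cv2.COLOR_BGR2HSV))
def f(n,m,box,z):
    P=ray(cv2.convexHull(big(roi(m,box))),C,z)[:,:2].astype(np.float32);p,r=cv2.minEnclosingCircle(P);print(n,np.round(p,1),round(2*r,1))
f('tape',(S>120)&(H>20)&(H<35),(170,170,235,235),103)
f('cap',(S>90)&(H>40)&(H<90),(310,170,360,240),86)
E
```

```text
30.1667 [623.4 167.8 329. ] [-179.06    8.82    0.27] yawq 0.55 pitchq 8.74 q4 1.56 w 88.1
grasp [600.8 170.1 183.8] F [ 0.3 -0.1  0.3]
31.1667 [495.2  29.6 406.2] [-179.07    8.66    0.39] yawq 0.22 pitchq 8.68 q4 -0.66 w 88.1
grasp [473.1  31.8 260.9] F [ 0.9 -0.4  0.8]
sq [201.9 205.3]
rd [333.8 204. ]
lid [198.6 200.7]
can [267.3 200.9]
cap [337.4 197.5]
tape [196.1 197.4]
tape [598.1 181.3] 56.7
cap [ 590.2 -159.2] 25.5
```

View pics/t11z.png

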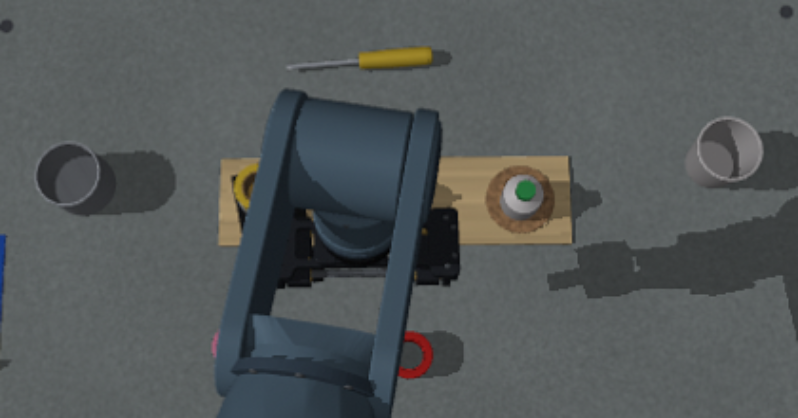

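View pics/s11z.png

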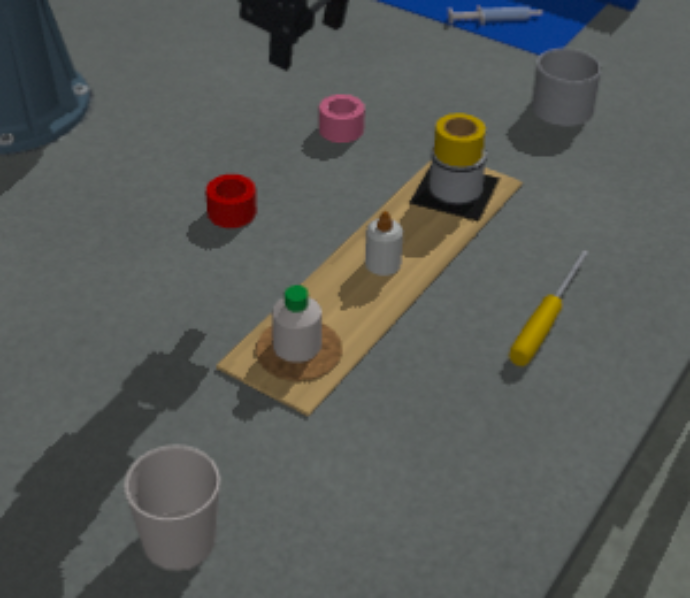

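The scene view suggests the bottle may sit slightly off the cork centre toward the robot. I'll check that by ray-casting its bottom edge.

Run:
```python
from m import *
s=cv2.imread('pics/s11.png');C=cam('scene')
v=cv2.resize(s[150:310,220:400],None,fx=4,fy=3.75,interpolation=cv2.INTER_CUBIC)
v=cv2.resize(s[150:300,225:375],(600,600),interpolation=cv2.INTER_CUBIC)
th=np.linspace(0,2*np.pi,80)
def circ(x,y,z,r,col):
    p=proj(np.c_[x+r*np.cos(th),y+r*np.sin(th),np.full(80,z)],C); p=((p-[225,150]+.5)*4-.5).astype(int)
    cv2.polylines(v,[p],True,col,1)
circ(596,-162,10,46,(255,0,0));circ(596,-162,10,26,(0,0,255))
circ(597,5,6,21,(0,0,255));circ(598.4,171.5,10,33,(0,0,255));circ(598.4,171.5,65,30,(255,0,255));circ(598.4,171.5,103,30,(255,0,255))
cv2.imwrite('pics/ov.png',v)
```

```text
(no output)
```

View pics/ov.png

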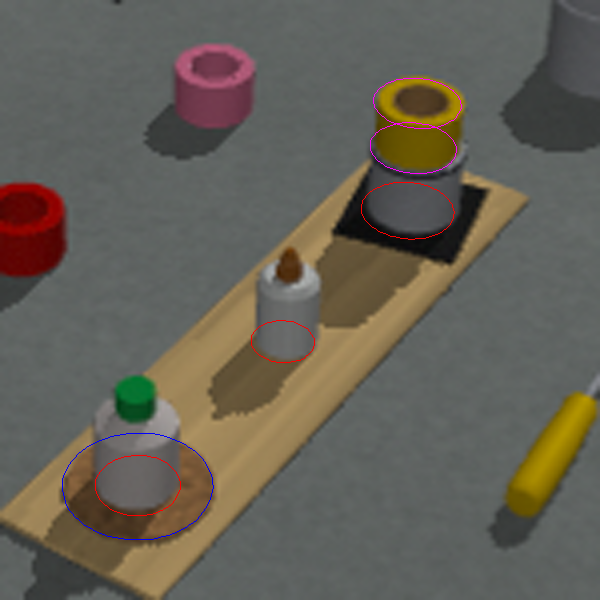

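The overlay agrees everywhere to about one camera pixel (2–3 mm): tin and bottle centred, can half-way, tape flat on the lid. Handing in.

```bash
python3 -c "
from plant import ctrl
print(ctrl.finish_job(), ctrl.get_obs()['clock'])"
```

```text
the job is handed in; nothing more can be done
the job is handed in; nothing more can be done
```

I set out the board and handed the job in after about 31 s of robot time (limit 112 s). The tin is on the square pad, the bottle on the round pad, the glue can half-way between them, and the yellow tape flat on the tin's lid.

**Last checks (wrist and scene views):**
- **Tin:** its lid was about 1.5 mm from the square pad's centre.
- **Bottle:** it stands upright on the cork, about 2–4 mm from the centre. The views disagree by a couple of millimetres, and its worst reading was slightly toward the robot.
- **Glue can:** measured at (598, 6) against the pads' midpoint of about (597, 5).
- **Tape:** the scene view shows it lying on the lid, centred to about 2 mm. The top view put it about 10 mm off to one side, but the arm half hid it there, so I set that reading aside.
- **Bystanders:** the last views show the mixing cup, open tin and screwdriver where they were, judged by eye. The highest contact force I read between moves was about 18 N, while gripping, and the gripper was clear of everything at hand-in.

**Tool tilt:** the gripper drifted to about 9° of tilt during the fast unloaded moves, and the interface gives no way to correct that. It stayed within about 1.3° between picking up and setting down each object, so they were carried essentially upright.

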